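# Let down the blood pressure monitor's crank riser

## Robot

A 6-joint arm with a two-finger parallel gripper is mounted at the origin on the work surface. World frame = base frame: x ahead of the robot, y to its left, z up, the work surface at z = 0. Lengths are in m, angles in degrees, forces in N, time in s.
With the tool pointing down it reaches from about 0.25 to 0.725 m from the base axis. Payload 9.7 kg.
Tool frame: the origin (TCP) lies at the very end of the fingers, on their centre line; the grasp point (between the pads) lies 19 mm behind it; z points along the fingers, y is the line along which they close (so a half turn about z gives the same grasp; the last joint's range is limited). The gripper opens to 85 mm and grips with 20 to 120 N. Pads are 22 mm wide; open, the fingers measure 114 mm over their backs; the gripper's body (76 mm by 85 mm) begins 54 mm behind the grasp point. The pads swing forward as they close: fully open they stand 13 mm farther back than shut.
Start: joints at [67.781, 4.979, 10.078, 95.1, 0, 90], TCP at [0.208, 0.509, 0.231] pointing down, gripper open.
Joint ranges: [-179.16, 179.16], [-48.56, 103.87], [-65.8, 70.77], [-126.05, 130.52], [-82.76, 87.17], [-180, 180]. Speed limits (degrees/s): [127.2, 127.2, 147.25, 180, 180, 180].

## Interface

Orientations are given as [roll, pitch, yaw] about the fixed x, y, z axes, in that order (R = Rz(yaw) Ry(pitch) Rx(roll)).
In Python, from workcell import bot, viewer, finder gives the robot as it stands. The module is installed in compiled form; this text tells all that it offers.
- The arm moves only by the shell command python3 -m inch 'ROWS' [FORCE]. ROWS is JSON, a list that holds one entry, the list of rows, each a list of 7 numbers: the opening in per cent of the stroke, from 0 (shut) to 100 (fully open), then the shift along the tool's x, y, z in mm, then the turn, a rotation vector about the tool's x, y, z in degrees. In form: [[[grip, tx, ty, tz, ax, ay, az], ...]]. A call has 1 to 8 rows; each row shifts and turns the commanded pose from where the row before left it, along the tool's axes as they then stand; what a row does not reach is not made up. A row lasts 1/8 s, in which the tool goes at most 62.5 mm and 10.7 degrees, less where a joint would pass 70% of its speed; a pose out of reach is approached as far as the arm can. A call with a gripper value outside its range is refused whole. The fingers move at their own pace and stop on an object; FORCE is the grip in N (left out, the last holds). Time passes only in rows, so rows that do not move let the fingers close. It gives the time, the measured TCP pose, the force, the opening and the grip force at its end, in the units of the state.
- bot.get_obs(): the state, without advancing time (a new reading comes with each control period).
- viewer.camera(name): name is "side" or "top" or "wrist"; returns a dict with "pixels" (420x560x3 uint8, red, green, blue), "vfov" (degrees; the focal length in pixels is half the picture's height over the tangent of half this angle, whatever the lens; pixels are square), "cx", "cy" (the principal point, pixels), "R" (3x3) and "t" (3): a world point X has camera coordinates R X + t. Camera axes: x right, y down, z forward; pixel columns grow to the right and rows downward; lengths in m; the calibration is good to about 2 mm. A picture is of the moment at which its call begins. There is no depth.
- bot.job_done(): hands the job in; it is judged then, once.
Trained networks look in the newest picture that a camera, given by its name, has taken for a name from the list of things; names that differ only in an ending like _2 or _b are one class to them, and where a whole thing is asked for, a point or a joint stands for the part that bears it (a point fixed in the world has none). Each returns a list of dicts, best first, with "conf" (0 to 1); they miss things now and then, are a little off and sometimes report something else, mostly with a low value. They report only what shows in the picture. A call takes as long as a camera call.
- finder.outline_of(camera, thing): "pixels" (420x560 bool, what is visible of it) and "extent" ([centre column, centre row, width, height] in pixels, round what is visible of it).
- finder.mark_of(camera, thing): "position" ([column, row] in pixels: a listed point, or the origin of a listed thing).
The state is a dict: "time": time; "q": joint angles; "qd": joint speeds; "joint_efforts": joint torques, N m; "ee_pos": TCP position; "tcp_rot": TCP orientation; "wrist_force": force on the tool from outside, world axes, zero at the start; "torque": the same for the moment, N m; "opening": finger opening in m; "grasp_force": force on a finger pad.
Only numpy, scipy, OpenCV 4.12 (cv2) and the standard library are available. Lean on these libraries where they do the work, as an engineer would, in place of code of your own. Each camera call takes 0.05 s, during which the arm holds its last target. There are 200 camera calls.

## Task

Lower the white blood pressure monitor to its lowest position with the red-knobbed crank of its riser: pull the red knob up to lift the pawl, keep it up while you let the crank turn back slowly under the load (no faster than about an eighth of a turn per second) all the way to its stop, then let the pawl drop back down and let go. Leave the other riser with the blue knob, the gel bottle and the mug as they are.

Things in the scene. Friction and masses are not known exactly. Their poses are not given: they have to be found in the camera images.
- monitor_knob (a point): Centre of the top of the red knob, an upright cylinder 28 mm in diameter, 42 mm tall, spinning freely on its own upright axis, so one grasp serves the whole turn. It stands at the end of the steel crank arm of the riser with the white blood pressure monitor. Pawl down, its top is 130 mm above the table and 6 mm are free between it and the arm below (24 mm wide, top at 82 mm)
- monitor_pawl (a joint): Height in m by which the red knob, with the pawl pin under it, is pulled straight up: 0 down in the ratchet teeth, 0.020 the upper stop. Above 0.006 it is clear of the 5 mm teeth; 0.010 to 0.017 is right while turning. A spring (3 to 6 N) pulls it down when let go; short of the end it catches on the next tooth
- monitor_axis (a point): Point on that crank's vertical axis, on its hub (82 mm high). The knob circles it at 80 mm radius. Axes are the riser's: -x looks roughly at the robot and has a small yellow pointer; on the +x side is the platform (from 120 mm out; monitor top under 195 mm high; posts 310 mm out, 215 mm high). Riser fixed to the table; housing 200 mm square, 56 mm high
- monitor_crank (a joint): Angle of that crank in rad: 0 is fully let down, at its stop, arm along the riser's -x over the yellow pointer; positive is counterclockwise from above (wound up, 60 mm rise per rad). Starts at 0.8 to 1.6, so it goes back clockwise. Load at the knob about 5 N, felt once the pawl is up. Teeth every 0.08 rad; below 0.1 the pawl drops into the end notch
- carton_knob (a point): Centre of the top face of the blue knob, same size, on the identical riser that carries a brown cardboard carton. Leave this one alone
- gel: Clear gel bottle with a blue cap, 54 mm in diameter, 120 mm tall, standing loose on the table; origin at the centre of its underside. Bystander
- mug: Blue ceramic mug, 76 mm in diameter, 90 mm tall, standing loose on the table; origin at the centre of its underside. Bystander

How it is judged:
By the outcome, as a careful person would: the job done as asked, in the order asked, and still so for the second after the job is handed in, with the robot touching nothing.
It also fails if it takes over 42 s, if anything falls off the work surface, if the arm or the gripper's body presses on something with over 40 N, if the wrist force passes 120 N, or if a joint passes its speed limit or range.

## Working session

There is one attempt and no reset: what is moved stays moved. The work goes in short steps, Python scripts to look and compute and a shell command to move; the robot and the scene stay as the last step left them, time stands still between calls to the robot, and variables do not carry over. Pictures are saved under pics/ and viewed, at most 10 in all, crops included, and the job is handed in when it is done.

```bash
mkdir -p pics; cat > h.py <<'E'
import numpy as np, cv2
from workcell import bot, viewer, finder
def ray(c,p):
    f=210/np.tan(np.radians(c["vfov"]/2)); d=np.array([(p[0]-c["cx"])/f,(p[1]-c["cy"])/f,1])
    R=np.array(c["R"]);t=np.array(c["t"]); return -R.T@t, R.T@d
def atz(c,p,z):
    o,d=ray(c,p); return o+d*(z-o[2])/d[2]
E
python3 - <<'E'
from h import *
o=bot.get_obs(); print(o["time"],o["ee_pos"],o["tcp_rot"],o["wrist_force"])
ims=[]
for n in ("top","side","wrist"):
    c=viewer.camera(n); ims.append(c["pixels"])
    print(n,c["cx"],c["cy"],c["vfov"])
    for th,z in (("monitor_knob",.13),("monitor_axis",.082),("carton_knob",.13),("gel",0),("mug",0)):
        for m in finder.mark_of(n,th)[:2]: print(th,np.round(m["position"],1),round(m["conf"],2),np.round(atz(c,m["position"],z),3))
    cv2.imwrite(f"pics/{n}0.png",c["pixels"][...,::-1])
E
```

```text
0.0 [0.20788243 0.50892699 0.23057275] [-1.79920793e+02  2.52488536e-04  1.57779312e+02] [ 0.78961018 -0.23831897 -0.88466911]
top 283.82898033972253 207.8659635073771 52.20786477581869
monitor_knob [364.8 200.2] 0.64 [ 0.515 -0.27   0.13 ]
monitor_axis [344.5 193.2] 0.79 [ 0.547 -0.206  0.082]
carton_knob [237.5 198.4] 0.41 [0.516 0.179 0.13 ]
gel [434.4 220.1] 0.73 [ 0.46 -0.56  0.  ]
mug [140.  207.1] 0.56 [0.496 0.564 0.   ]
side 268.65669179928085 208.49191971469975 50.32493240527913
monitor_knob [350.2 241.2] 0.64 [ 0.519 -0.275  0.13 ]
monitor_axis [331.8 237.8] 0.77 [ 0.537 -0.202  0.082]
carton_knob [240.8 177.8] 0.59 [0.512 0.171 0.13 ]
gel [417.5 335.4] 0.56 [ 0.471 -0.551  0.   ]
mug [172.6 165.5] 0.73 [0.497 0.556 0.   ]
mug [348.8 244.2] 0.27 [ 0.625 -0.214  0.   ]
wrist 283.2452922851309 210.80687210169813 60.19046134924774
```

View pics/top0.png

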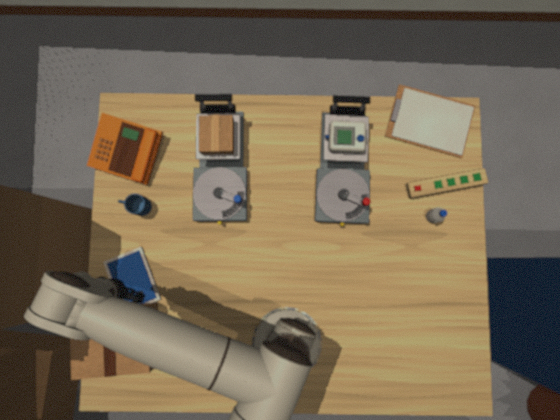

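View pics/side0.png

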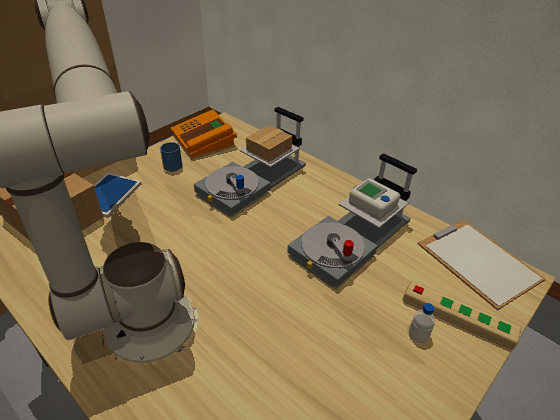

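The top view shows the white monitor's riser around (344,194) with the red knob at (365,201), its pointer at (342,225), and the blue riser to the left. The side view agrees, with the red knob at (349,246). The knob is near (0.517,-0.272) and the crank is at about 1.2 rad. I'm moving over it.

```bash
python3 -m inch '[[[100,-15,-16,0,0,0,0],[100,-30,-32,0,0,0,0],[100,-38,-40,0,0,0,0],[100,-38,-40,0,0,0,0],[100,-38,-40,0,0,0,0],[100,-38,-40,0,0,0,0],[100,-38,-40,0,0,0,0],[100,-38,-40,0,0,0,0]]]'; python3 -c "
from h import *
o=bot.get_obs();print(o['q'],o['ee_pos'],o['tcp_rot'])"
```

```text
time: 1.9
ee_pos: [0.3521, 0.1377, 0.2316]
tcp_rot: [180.0, 0.0, 157.8]
wrist_force: [0.6, 1.2, 0.2]
opening: 0.0852
grasp_force: 0.0
[ 2.13546410e+01 -1.83618242e+01 -1.10140490e+01  9.72831334e+01
  2.05493191e-04  4.35532416e+01] [0.35211171 0.1376707  0.23156509] [1.79955311e+02 4.67065578e-02 1.57801381e+02]
```

```bash
python3 -m inch '[[[100,-38,-40,0,0,0,0],[100,-40,-42,0,0,0,0],[100,-42,-44,0,0,0,0],[100,-42,-44,0,0,0,0],[100,-42,-44,0,0,0,0],[100,-40,-42,0,0,0,0],[100,-30,-30,0,0,0,0],[100,-12,-12,0,0,0,0]]]'; python3 -m inch '[[[100,0,0,0,0,0,0],[100,0,0,0,0,0,0]]]' 
python3 - <<'E'
from h import *
o=bot.get_obs(); print(o["time"],o["q"],o["ee_pos"],o["tcp_rot"])
c=viewer.camera("wrist")
for th,z in (("monitor_knob",.13),("monitor_axis",.082)):
    for m in finder.mark_of("wrist",th)[:2]: print(th,np.round(m["position"],1),round(m["conf"],2),np.round(atz(c,m["position"],z),4))
cv2.imwrite("pics/wrist1.png",c["pixels"][...,::-1])
h=cv2.cvtColor(c["pixels"],cv2.COLOR_RGB2HSV)
m=cv2.inRange(h,(22,130,90),(34,255,255)); n,l,s,ce=cv2.connectedComponentsWithStats(m)
print([(s[i].tolist(),np.round(atz(c,ce[i],.05),3)) for i in range(1,n) if s[i][4]>15][:6])
E
```

```text
time: 2.9
ee_pos: [0.5041, -0.2467, 0.2305]
tcp_rot: [180.0, -0.1, 157.7]
wrist_force: [0.0, 0.7, -0.4]
opening: 0.0857
grasp_force: 0.0
time: 3.15
ee_pos: [0.5037, -0.2437, 0.2316]
tcp_rot: [180.0, 0.0, 157.8]
wrist_force: [-0.5, 0.6, -0.4]
opening: 0.0856
grasp_force: 0.0
3.15 [-2.58258760e+01  6.31051690e+00  1.15524768e+01  9.52406075e+01
  1.17173060e-02 -3.65186528e+00] [ 0.50366014 -0.24369476  0.2316021 ] [1.79988393e+02 2.09595348e-03 1.57825989e+02]
monitor_knob [248.4 238.6] 0.91 [ 0.5128 -0.2748  0.13  ]
monitor_axis [348.9 221.5] 0.72 [ 0.5449 -0.2011  0.082 ]
[([294, 88, 18, 19, 230], array([ 0.437, -0.199,  0.05 ]))]
```

View pics/wrist1.png

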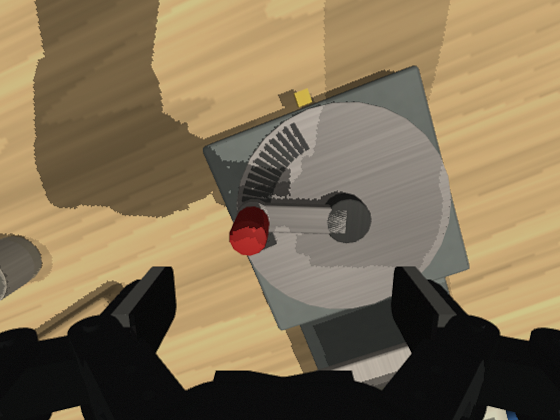

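The wrist view shows the red knob top at (249,238), the hub at (349,221), the pointer at (300,98), and the fingers clear of everything. I'm computing the riser yaw from the edges of its housing and starting the descent.

```bash
python3 -m inch '[[[100,-10,-12,5,0,0,0],[100,-10,-13,20,0,0,0],[100,0,0,25,0,0,0],[100,0,0,25,0,0,0],[100,0,0,25,0,0,0],[100,0,0,20,0,0,0],[100,0,0,16,0,0,0],[100,0,0,0,0,0,0]]]' 30
python3 - <<'E'
from h import *
o=bot.get_obs(); print(o["ee_pos"],o["wrist_force"])
c=viewer.camera("top")
h=cv2.cvtColor(c["pixels"],cv2.COLOR_RGB2HSV)
# earlier wrist picture corners, reuse calibration by re-posing: camera rigid to tool, tool was only translated
w=viewer.camera("wrist"); R=np.array(w["R"]); C=-R.T@np.array(w["t"])+np.array([0.50366,-0.24369,0.2316])-o["ee_pos"]
w2=dict(w,t=-R@C)
P=[atz(w2,p,.056) for p in ((204,150),(415,66),(468,268),(281,329))]
print(np.round(P,3), np.mean(P,0))
e=P[1]-P[0]; print("yaw from front edge",np.degrees(np.arctan2(-e[0],e[1])))
e=P[2]-P[1]; print("right edge",np.degrees(np.arctan2(e[1],e[0])))
e=P[3]-P[0]; print("left edge",np.degrees(np.arctan2(e[1],e[0])))
print("axis check",atz(w2,(348.9,221.5),.082))
cv2.imwrite("pics/w2.png",w["pixels"][...,::-1])
E
```

```text
time: 4.3
ee_pos: [0.5121, -0.2755, 0.0932]
tcp_rot: [180.0, -0.2, 157.8]
wrist_force: [-0.4, -0.2, -0.5]
opening: 0.0852
grasp_force: 0.0
[ 0.51206112 -0.27547769  0.09320607] [-0.38612906 -0.21944342 -0.47693705]
[[ 0.445 -0.295  0.056]
 [ 0.449 -0.104  0.056]
 [ 0.642 -0.11   0.056]
 [ 0.636 -0.3    0.056]] [ 0.54303093 -0.20230904  0.056     ]
yaw from front edge -1.119679957511039
right edge -1.5932275379987109
left edge -1.5856774843188144
axis check [ 0.5458364  -0.20112034  0.082     ]
```

View pics/w2.png

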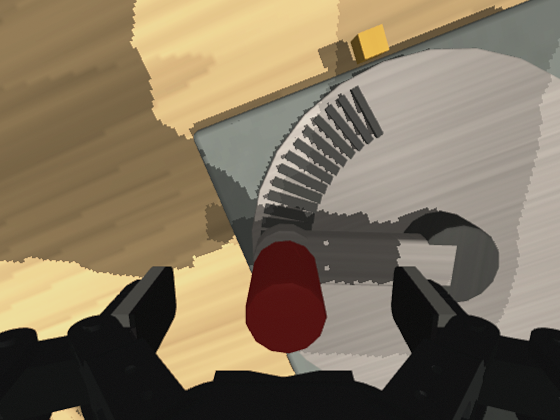

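The knob stands between the open fingers at (286,300) with the arm below the pads. I'm closing on it.

```bash
python3 -m inch '[[[20,0,0,0,0,0,0],[20,0,0,0,0,0,0],[20,0,0,0,0,0,0],[20,0,0,0,0,0,0],[20,0,0,0,0,0,0],[20,0,0,0,0,0,0],[20,0,0,0,0,0,0],[20,0,0,0,0,0,0]]]' 60
```

```text
time: 5.4
ee_pos: [0.5131, -0.2753, 0.095]
tcp_rot: [180.0, 0.0, 157.8]
wrist_force: [5.5, 1.7, -4.8]
opening: 0.0265
grasp_force: 59.4
```

```bash
python3 -m inch '[[[20,0,0,-3,0,0,0],[20,0,0,-4,0,0,0],[20,0,0,-4,0,0,0],[20,0,0,-3,0,0,0],[20,0,0,0,0,0,0],[20,0,0,0,0,0,0]]]'; python3 - <<'E'
from h import *
o=bot.get_obs(); print(o["ee_pos"])
A=np.array([.545,-.2015]); y=np.radians(157.8)
T=np.array([[np.cos(y),np.sin(y)],[np.sin(y),-np.cos(y)]])
k=np.array(o["ee_pos"][:2])-A; print(np.hypot(*k))
a0=np.arctan2(k[1],k[0]); th=a0-np.radians(180-1.5)+2*np.pi; print("theta",th)
f=lambda t: A+.08*np.array([np.cos(np.radians(178.5)+t),np.sin(np.radians(178.5)+t)])
# 0.03 rad per row = 0.24 rad/s
ts=np.arange(th,-.01,-.04); P=np.array([f(t) for t in ts])
print(np.round(np.hstack([ts[1:,None],np.diff(P@T.T,axis=0)*1000]),2))
E
```

```text
time: 6.15
ee_pos: [0.5114, -0.2745, 0.1086]
tcp_rot: [180.0, -0.2, 157.8]
wrist_force: [-3.5, 5.8, -5.6]
opening: 0.0266
grasp_force: 59.7
[ 0.51141295 -0.27447673  0.10855953]
0.08033488166348272
theta 1.1656368092750018
[[1.13 3.19 0.2 ]
 [1.09 3.18 0.33]
 [1.05 3.17 0.46]
 [1.01 3.15 0.59]
 [0.97 3.12 0.71]
 [0.93 3.09 0.83]
 [0.89 3.05 0.96]
 [0.85 3.01 1.08]
 [0.81 2.97 1.2 ]
 [0.77 2.92 1.32]
 [0.73 2.86 1.43]
 [0.69 2.8  1.54]
 [0.65 2.74 1.66]
 [0.61 2.67 1.76]
 [0.57 2.6  1.87]
 [0.53 2.52 1.97]
 [0.49 2.44 2.07]
 [0.45 2.35 2.17]
 [0.41 2.27 2.26]
 [0.37 2.17 2.35]
 [0.33 2.08 2.43]
 [0.29 1.98 2.51]
 [0.25 1.88 2.59]
 [0.21 1.77 2.66]
 [0.17 1.66 2.73]
 [0.13 1.55 2.8 ]
 [0.09 1.44 2.86]
 [0.05 1.32 2.91]
 [0.01 1.21 2.96]]
```

The pawl is up by about 13.5 mm and about 5.6 N of load is felt along the tangent. I'm letting the crank back at 0.32 rad/s.

```bash
python3 -m inch '[[[20,3.2,0.2,0,0,0,0],[20,3.2,0.3,0,0,0,0],[20,3.2,0.5,0,0,0,0],[20,3.2,0.6,0,0,0,0],[20,3.1,0.7,0,0,0,0],[20,3.1,0.8,0,0,0,0],[20,3.0,1.0,0,0,0,0],[20,3.0,1.1,0,0,0,0]]]'; cat > st.py <<'E'
from h import *
o=bot.get_obs(); A=np.array([.545,-.2015]); y=np.radians(157.8)
T=np.array([[np.cos(y),np.sin(y)],[np.sin(y),-np.cos(y)]])
k=np.array(o["ee_pos"][:2])-A; f=np.array(o["wrist_force"]); u=k/np.hypot(*k); tg=np.array([u[1],-u[0]])
th=np.arctan2(k[1],k[0])-np.radians(178.5); th=(th+np.pi)%(2*np.pi)-np.pi
print("r",np.hypot(*k),"th",th,"z",o["ee_pos"][2],"Frad",f[:2]@u,"Fcw",f[:2]@tg,"Fz",f[2])
print("tool dirs outward",T@u,"cw",T@tg)
E
python3 st.py
```

```text
time: 7.15
ee_pos: [0.4911, -0.2606, 0.109]
tcp_rot: [180.0, -0.1, 157.8]
wrist_force: [-1.1, 5.4, -4.9]
opening: 0.0265
grasp_force: 59.7
r 0.08003561861600582 th 0.8575186470928378 z 0.10896245336406234 Frad -3.2575796943353077 Fcw 4.4758326434149875 Fz -4.869006657814672
tool dirs outward [ 0.34477073 -0.93868693] cw [0.93868693 0.34477073]
```

```bash
python3 -m inch '[[[20,3.0,1.2,0,0,0,0],[20,2.9,1.3,0,0,0,0],[20,2.9,1.4,0,0,0,0],[20,2.8,1.5,0,0,0,0],[20,2.7,1.7,0,0,0,0],[20,2.7,1.8,0,0,0,0],[20,2.6,1.9,0,0,0,0],[20,2.5,2.0,0,0,0,0]]]'; python3 st.py
```

```text
time: 8.15
ee_pos: [0.4758, -0.2409, 0.1092]
tcp_rot: [-180.0, -0.0, 157.8]
wrist_force: [-4.2, 2.5, -5.0]
opening: 0.0265
grasp_force: 59.7
r 0.0796044949983173 th 0.5432526893130794 z 0.10921877450381257 Frad 2.4286534554475554 Fcw 4.208004940043555 Fz -4.971364682804393
tool dirs outward [ 0.61805054 -0.78613837] cw [0.78613837 0.61805054]
```

```bash
python3 -m inch '[[[20,2.4,2.1,0,0,0,0],[20,2.3,2.2,0,0,0,0],[20,2.3,2.3,0,0,0,0],[20,2.2,2.3,0,0,0,0],[20,2.1,2.4,0,0,0,0],[20,2.0,2.5,0,0,0,0],[20,1.9,2.6,0,0,0,0],[20,1.8,2.7,0,0,0,0]]]'; python3 st.py
```

```text
time: 9.15
ee_pos: [0.4672, -0.2165, 0.1091]
tcp_rot: [-180.0, -0.0, 157.8]
wrist_force: [-4.8, 2.7, -6.1]
opening: 0.0267
grasp_force: 59.7
r 0.0792617550552261 th 0.21678696020402022 z 0.10913288317799799 Frad 4.175869015086957 Fcw 3.5583125655550187 Fz -6.053215310381375
tool dirs outward [ 0.83751871 -0.54640864] cw [0.54640864 0.83751871]
```

```bash
python3 -m inch '[[[20,1.4,1.9,0,0,0,0],[20,1.4,2.0,0,0,0,0],[20,1.3,2.0,0,0,0,0],[20,1.2,2.1,0,0,0,0],[20,1.1,2.1,0,0,0,0],[20,1.0,2.1,0,0,0,0],[20,0.9,2.2,0,0,0,0],[20,0,0,0,0,0,0]]]'; python3 st.py
```

```text
time: 10.15
ee_pos: [0.4657, -0.2, 0.1094]
tcp_rot: [180.0, 0.0, 157.8]
wrist_force: [0.2, 5.8, -4.8]
opening: 0.0265
grasp_force: 59.7
r 0.07933587294897623 th 0.006997380617603799 z 0.10938494820749863 Frad -0.12097148757092031 Fcw 5.822265742043653 Fz -4.7682362686255795
tool dirs outward [ 0.93294775 -0.36001179] cw [0.36001179 0.93294775]
```

Load is still felt, so the crank hasn't reached its stop yet. I'm creeping on.

```bash
python3 -m inch '[[[20,0.4,0.9,0,0,0,0],[20,0.4,0.9,0,0,0,0],[20,0.3,0.9,0,0,0,0],[20,0.3,0.9,0,0,0,0],[20,0,0,0,0,0,0]]]'; python3 st.py
```

```text
time: 10.78
ee_pos: [0.4657, -0.1989, 0.1098]
tcp_rot: [-179.7, 0.2, 157.7]
wrist_force: [-1.3, -11.9, -5.3]
opening: 0.0266
grasp_force: 59.9
r 0.0793491637294074 th -0.005980181876460655 z 0.1098402644030835 Frad 0.9264363126564296 Fcw -11.969793248582247 Fz -5.271116310076461
tool dirs outward [ 0.93754114 -0.34787443] cw [0.34787443 0.93754114]
```

The stop is reached: the force reversed to -12 N and the motion ended at 0 rad. I'm relaxing the push, lowering the pawl, then releasing.

```bash
python3 -m inch '[[[20,-0.5,-1.2,0,0,0,0],[20,0,0,3,0,0,0],[20,0,0,3,0,0,0],[20,0,0,3,0,0,0],[20,0,0,3,0,0,0],[20,0,0,2,0,0,0],[20,0,0,0,0,0,0],[20,0,0,0,0,0,0]]]'; python3 st.py
```

```text
time: 11.78
ee_pos: [0.4657, -0.1993, 0.0958]
tcp_rot: [-179.8, 0.1, 157.7]
wrist_force: [-1.5, -7.6, -4.4]
opening: 0.0266
grasp_force: 60.0
r 0.07935859666032026 th -0.001625406194285972 z 0.09583211895429639 Frad 1.2535960887780966 Fcw -7.624402423598494 Fz -4.44429435640862
tool dirs outward [ 0.93601734 -0.3519539 ] cw [0.3519539  0.93601734]
```

```bash
python3 -m inch '[[[20,0,0,1,0,0,0],[40,0,0,0,0,0,0],[60,0,0,0,0,0,0],[80,0,0,0,0,0,0],[100,0,0,0,0,0,0],[100,0,0,0,0,0,0],[100,0,0,0,0,0,0],[100,0,0,0,0,0,0]]]'; python3 -m inch '[[[100,0,0,-5,0,0,0],[100,0,0,-15,0,0,0],[100,0,0,-25,0,0,0],[100,0,0,-25,0,0,0],[100,0,0,-25,0,0,0],[100,0,0,-20,0,0,0],[100,0,0,-10,0,0,0],[100,0,0,0,0,0,0]]]'
python3 - <<'E'
from h import *
w=viewer.camera("wrist"); cv2.imwrite("pics/w3.png",w["pixels"][...,::-1])
r={}
for n in ("wrist","side"):
    c=w if n=="wrist" else viewer.camera(n)
    for th,z in (("monitor_knob",.13),("monitor_axis",.082)):
        for m in finder.mark_of(n,th)[:1]: r[n,th]=ray(c,m["position"]); print(n,th,np.round(m["position"],1),round(m["conf"],2),np.round(atz(c,m["position"],z),4))
if ("side","monitor_knob") in r and ("wrist","monitor_knob") in r:
    (a,d),(b,e)=r["wrist","monitor_knob"],r["side","monitor_knob"]
    s=np.linalg.lstsq(np.c_[d,-e],b-a,rcond=None)[0]; print("tri",a+s[0]*d,b+s[1]*e)
    cv2.imwrite("pics/side3.png",c["pixels"][...,::-1])
E
```

```text
time: 12.78
ee_pos: [0.4655, -0.1978, 0.0943]
tcp_rot: [180.0, 0.0, 157.8]
wrist_force: [0.3, -0.7, 0.6]
opening: 0.0857
grasp_force: 0.0
time: 13.78
ee_pos: [0.4657, -0.1979, 0.2201]
tcp_rot: [-180.0, 0.1, 157.8]
wrist_force: [-0.1, -0.1, 0.1]
opening: 0.085
grasp_force: 0.0
wrist monitor_knob [279.8 216.5] 0.8 [ 0.4652 -0.2007  0.13  ]
wrist monitor_axis [315.1 284.9] 0.76 [ 0.5455 -0.2016  0.082 ]
side monitor_knob [322.4 235.6] 0.55 [ 0.482  -0.2036  0.13  ]
side monitor_axis [334.2 238.5] 0.59 [ 0.5395 -0.2091  0.082 ]
tri [ 0.46377785 -0.20006614  0.13534769] [ 0.47394369 -0.20893422  0.13911356]
```

View pics/w3.png

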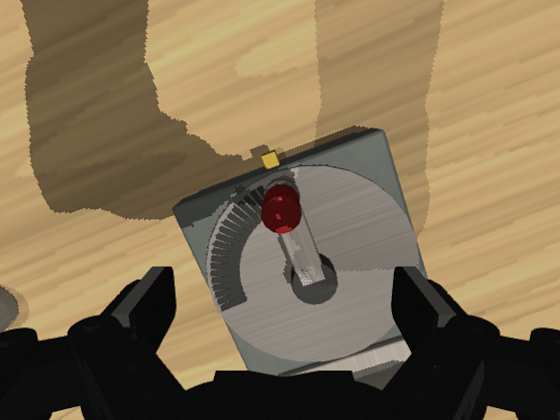

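View pics/side3.png

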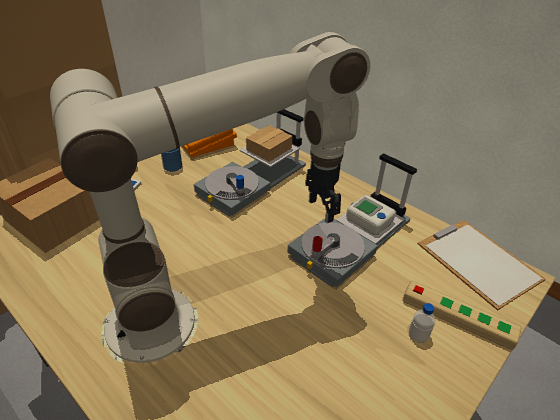

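The wrist view shows the arm over the yellow pointer (knob at 281,208; pointer at 270,159). The side view shows the platform fully down and the knob at (317,243). The side knob mark is partly off because of the gripper, so I'm checking the knob height against the initial picture, where the pawl is known to be down.

```bash
python3 - <<'E'
from h import *
c=viewer.camera("side"); f=210/np.tan(np.radians(c["vfov"]/2))
def pr(X): X=np.array(c["R"])@X+c["t"]; return np.round([c["cx"]+f*X[0]/X[2],c["cy"]+f*X[1]/X[2]],1)
for fn,p in (("side0",(.5128,-.2748)),("side3",(.4652,-.2))):
    h=cv2.cvtColor(cv2.imread(f"pics/{fn}.png"),cv2.COLOR_BGR2HSV)
    m=cv2.inRange(h,(0,150,50),(8,255,255))|cv2.inRange(h,(172,150,50),(180,255,255)); m[:,:290]=0; m[:,370:]=0; m[:200]=0; m[275:]=0
    print(fn,cv2.boundingRect(m),[(z,pr([*p,z])) for z in (.088,.102,.13,.144)])
E
```

```text
side0 (343, 240, 11, 16) [(0.088, array([346.9, 252.5])), (0.102, array([347.5, 249.1])), (0.13, array([348.7, 242.3])), (0.144, array([349.3, 238.8]))]
side3 (313, 236, 10, 16) [(0.088, array([316.7, 248.1])), (0.102, array([317. , 244.8])), (0.13, array([317.8, 237.9])), (0.144, array([318.2, 234.4]))]
```

The knob height matches the pawl-down state, so I'm handing the job in.

```bash
python3 -c "
from workcell import bot
print(bot.job_done())"
```

```text
the job is handed in; nothing more can be done
None
```

The monitor is at its lowest position: I let the crank back at about 0.3 rad/s to its stop and dropped the pawl into the end notch. The knob is released, the blue riser, gel bottle and mug were not touched, and I handed the job in at about 14 s with no verdict returned.

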